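# Seat the digital gauge in the test post holder

## Task

Take the yellow digital pressure gauge out of its grey rack and push its stem straight down into the aluminium post holder, past the side spring plunger, until it is fully home with the spring pad inside pressed all the way, its display facing the side the red plunger knob is on. Feel your way and press gently, do not ram it; let go of it there, and leave the other gauge, the bottle and the wrench alone.

Things in the scene. Friction and masses are not known exactly. Their poses are not given: they have to be found in the camera images.
- gauge: Yellow digital gauge standing upright, 161 tall (all sizes in mm). Origin: flat lower end of the stem, z up it. Stem 16 dia, z 0-60, end tapered to 10 dia over 5; brass nut 29 dia z 60-72; head a disc 82 dia, 32 thick, centre z 120, axis along x: display face at x=+16, back at x=-16. 240-390 g. Starts with its nut on the rack, origin 2 above the table; lift 65 to clear.
- display (a point): Centre of the gauge's display face, 120 above the stem's lower end, 16 out along the gauge's x.
- holder: Aluminium post holder bolted to the bench: 44 x 44 block on a grey 110 x 80 foot plate 10 thick, 70 high in all. Origin: centre of the foot's underside; x points to the side with the brass plunger sleeve and its red knob (out to x=58, 14 below the top). Keep the downward push on the gauge under 20 N: all its contacts with the holder, plunger's grip (15 to 30 N) included, may add up to 50 N.
- mouth (a point): Centre of the bore mouth, on the holder's top face, 70 above the table. Bore 17.6 dia, 2 chamfer. The sprung plunger nose, 14 below the mouth, sticks 3 into the bore; it resists the stem as it rides over (7 to 12 N) and then by steady friction, 4 to 10 N, which also holds the gauge wherever it is left. The bore's floor is the pad (see pad).
- pad (a joint): Spring pad on an adjustable stop inside the bore, unseen. Its free top lies 26 to 44 below the mouth, different each time: it must be felt. Value: how far the stem has pushed it down, 0 (free) to 0.004 (bottomed on the firm stop); spring 3 N rising to 5 N.
- dial_gauge: Bystander: gauge of the same shape and size with a dark case and white dial, in the other rack. The two grey racks (60 x 60 x 62 blocks, fixed) swap sides.
- wrench: Bystander: steel wrench 160 long lying on the bench, origin at mid underside, x along it.
- fluid_bottle: Bystander: white bottle with a red cap, 56 dia, 130 tall, origin at the centre of its underside.
Not all that is in view belongs to the job. Of the things like the gauge, leave any that is green; of the rest the smaller one is meant. What is shaped like the holder but black or pink is not meant.

How it is judged (in metres and radians):
On the way, in this order (a step that is already met when the one before it is completed fails the run):
1. the gauge is lifted upright out of its rack (height (world z) of gauge above 0.066 m and angle between gauge's own z axis and vertical below 0.3 rad), for 0.1 s.
2. its stem has entered the holder past the plunger (horizontal distance between gauge and mouth below 0.004 m and z of gauge in the frame of mouth below -0.019 m and angle between gauge's own z axis and vertical below 0.1 rad), for 0.1 s.
At the end, for the whole second after the job is handed in: The gauge stands released, upright (within 4.5 degrees) and at rest in the holder's bore, holding the pad down by at least 2.6 of its 4 mm, its display facing the red knob's side within 17 degrees (value of joint pad above 0.0026 m and horizontal distance between gauge and mouth below 0.004 m and z of gauge in the frame of mouth below -0.024 m and angle between gauge's own z axis and vertical below 0.08 rad and angle between the x axis of gauge and the x axis of holder, either way round below 0.3 rad and x of display in the frame of holder above 0.005 m and linear speed of gauge below 0.01 m/s); the robot touches nothing.
It fails at once if the gauge is rammed: it and the holder (plunger and pad included) press on each other with over 50 N (contact force between gauge and holder above 50 N).
It fails at once if the other gauge is moved by over 15 mm (distance of dial_gauge from where it was at the start of the episode above 0.015 m).
It fails at once if the bottle is moved by over 15 mm (distance of fluid_bottle from where it was at the start of the episode above 0.015 m).
It fails at once if the wrench is moved by over 15 mm (distance of wrench from where it was at the start of the episode above 0.015 m).
It also fails if it takes over 66 s, if anything falls off the work surface, if the arm or the gripper's body presses on something with over 40 N, if the wrist force passes 120 N, or if a joint passes its speed limit or range.

## Robot

A 6-joint arm with a two-finger parallel gripper is mounted at the origin on the work surface. World frame = base frame: x ahead of the robot, y to its left, z up, the work surface at z = 0. Lengths are in m, angles in degrees, forces in N, time in s.
With the tool pointing down it reaches from about 0.25 to 0.725 m from the base axis. Payload 9.7 kg.
Tool frame: the origin (TCP) lies midway between the tips of the shut fingers; the grasp point (between the pads) lies 19 mm behind it; z points along the fingers, y is the line along which they close (so a half turn about z gives the same grasp; the last joint's range is limited). The gripper opens to 85 mm and grips with 20 to 120 N. Pads are 22 mm wide; open, the fingers measure 114 mm over their backs; the gripper's body (76 mm by 85 mm) begins 54 mm behind the grasp point. The pads swing forward as they close: fully open they stand 13 mm farther back than shut.
Start: joints at [74.943, 4.979, 10.078, 95.1, 0, 90], TCP at [0.143, 0.531, 0.231] pointing down, gripper open.
Joint ranges: [-179.16, 179.16], [-48.56, 103.87], [-65.8, 70.77], [-126.05, 130.52], [-82.76, 87.17], [-180, 180]. Speed limits (degrees/s): [127.2, 127.2, 147.25, 180, 180, 180].

## Interface

Orientations are given as [roll, pitch, yaw] about the fixed x, y, z axes, in that order (R = Rz(yaw) Ry(pitch) Rx(roll)).
In Python, from workcell import bot gives the robot as it stands. The module is installed in compiled form; this text tells all that it offers.
- The arm moves only by the tool send_rows, never from a script. Its argument "moves" is one flat list of numbers, 7 for each row, row after row: the shift along the world's x, y, z normalised to -1 to 1, where 1 is 0.025 m, then the turn, a rotation vector about the world's x, y, z normalised to -1 to 1, where 1 is 0.15 rad, then the closure, from -1 (fully open) to 1 (shut), so that 0 is half open. A call has 1 to 8 rows; each row shifts and turns the commanded pose from where the row before left it; what a row does not reach is not made up. A row lasts 1/8 s, in which the tool goes at most 62.5 mm and 10.7 degrees, less where a joint would pass 70% of its speed; a pose out of reach is approached as far as the arm can. A call with a number of a shift or a turn outside -1 to 1 is refused whole. A call with a gripper value outside its range is refused whole. The fingers move at their own pace and stop on an object; "squeeze" is the grip in N (left out, the last holds). Time passes only in rows, so rows that do not move let the fingers close. It gives the time, the measured TCP pose, the force, the opening and the grip force at its end, in the units of the state.
- bot.get_obs(): the state, without advancing time (a new reading comes with each control period).
- bot.camera(name): name is "scene" or "top"; returns a dict with "color" (420x560x3 uint8, red, green, blue), "camera_matrix" (3x3 intrinsics, pixels), "R" (3x3) and "t" (3): a world point X has camera coordinates R X + t. Camera axes: x right, y down, z forward; pixel columns grow to the right and rows downward; lengths in m; the calibration is good to about 2 mm. A picture is of the moment at which its call begins. There is no depth.
- bot.job_done(): hands the job in; it is judged then, once.
Trained networks look in the newest picture that a camera, given by its name, has taken for a name from the list of things; names that differ only in an ending like _2 or _b are one class to them, and where a whole thing is asked for, a point or a joint stands for the part that bears it (a point fixed in the world has none). Each returns a list of dicts, best first, with "p" (0 to 1); they miss things now and then, are a little off and sometimes report something else, mostly with a low value. They report only what shows in the picture. A call takes as long as a camera call. They do not tell look-alikes from the thing itself.
- bot.boxes_of(camera, query): "extent" ([left, top, right, bottom] in pixels, round what is visible of it).
- bot.trace(camera, query): "region" (420x560 bool, what is visible of it) and "extent" ([left, top, right, bottom] in pixels, round what is visible of it).
- bot.landmark_of(camera, query): "pixel" ([column, row] in pixels: a listed point, or the origin of a listed thing).
The state is a dict: "time": time; "q": joint angles; "qd": joint speeds; "joint_efforts": joint torques, N m; "ee_pos": TCP position; "tcp_rot": TCP orientation; "wrist_force": force on the tool from outside, world axes, zero at the start; "torque": the same for the moment, N m; "opening": finger opening in m; "grasp_force": force on a finger pad.
Only numpy, scipy, OpenCV 4.12 (cv2) and the standard library are available. Lean on these libraries where they do the work, as an engineer would, in place of code of your own. Each camera call takes 0.05 s, during which the arm holds its last target. There are 200 camera calls.

## Working session

There is one attempt and no reset: what is moved stays moved. The work goes in short steps, Python scripts to look and compute and a tool call to move; the robot and the scene stay as the last step left them, time stands still between calls to the robot, and variables do not carry over. Pictures are saved under pics/ and viewed, at most 10 in all, crops included, and the job is handed in when it is done.

Besides the shell and the picture viewer there is one more tool, called after "Call:" as name(argument=value, ...) on one line, values as JSON. send_rows: Moves the arm, as the interface text tells. Its arguments: {"type":"object","properties":{"moves":{"type":"array"},"squeeze":{"type":"number"}},"required":["moves"]}

```bash
mkdir -p pics
cat > h.py <<'E'
import numpy as np, cv2
from workcell import bot
def ray(c,px):
    K=np.array(c["camera_matrix"]);R=np.array(c["R"]);t=np.array(c["t"])
    d=R.T@np.linalg.solve(K,[px[0],px[1],1]); return -R.T@t,d
def atz(c,px,z):
    o,d=ray(c,px); return o+d*(z-o[2])/d[2]
def proj(c,X):
    p=np.array(c["camera_matrix"])@(np.array(c["R"])@np.array(X)+np.array(c["t"])); return p[:2]/p[2]
def tri(c1,p1,c2,p2):
    o1,d1=ray(c1,p1);o2,d2=ray(c2,p2)
    A=np.stack([d1,-d2],1);s=np.linalg.lstsq(A,o2-o1,rcond=None)[0]
    a=o1+s[0]*d1;b=o2+s[1]*d2;return (a+b)/2,np.linalg.norm(a-b)
E
python3 - <<'E'
from h import *
s=bot.get_obs();print(s)
im=[]
for n in("scene","top"):
    c=bot.camera(n);cv2.imwrite(f"pics/{n}0.png",c["color"][:,:,::-1])
    print(n,(-np.array(c["R"]).T@c["t"]).round(3))
    for q in("gauge","dial_gauge","holder","wrench","fluid_bottle"):
        print(q,[(round(b["p"],2),np.round(b["extent"])) for b in bot.boxes_of(n,q)])
    for q,z in(("gauge",.002),("dial_gauge",.002),("display",.122),("mouth",.07),("holder",0),("wrench",0),("fluid_bottle",0)):
        print(q,[(round(b["p"],2),np.round(b["pixel"],1),atz(c,b["pixel"],z)[:2].round(3)) for b in bot.landmark_of(n,q)])
E
```

```text
{'time': 0.0, 'q': array([ 7.49411847e+01,  5.01397622e+00,  1.00353043e+01,  9.50992921e+01,
       -2.18276162e-03,  9.00011532e+01]), 'qd': array([-0.03812288,  0.03511576, -0.09579031, -0.03008691, -0.03575938,
        0.07518919]), 'joint_efforts': array([ 1.74159097e-03, -5.20397329e+01,  4.64797175e+01,  1.67126663e-02,
        1.06026819e-04, -1.07634204e-05]), 'ee_pos': array([0.14284941, 0.53089877, 0.23056308]), 'tcp_rot': array([-1.79922036e+02,  2.18432879e-03,  1.64940035e+02]), 'wrist_force': array([ 0.13837223, -0.65855822,  0.26445759]), 'torque': array([ 0.03213972, -0.01115805, -0.02649547]), 'grasp_force': 0.0, 'opening': 0.08532124799419163}
scene [ 1.154 -0.048  0.753]
gauge [(0.95, array([175., 156., 211., 198.])), (0.85, array([153., 123., 191., 162.])), (0.59, array([ 96., 141., 149., 218.]))]
dial_gauge [(0.58, array([382., 175., 420., 214.]))]
holder [(0.84, array([265., 203., 312., 254.])), (0.68, array([267., 152., 316., 203.])), (0.67, array([338., 158., 381., 203.]))]
wrench [(0.95, array([220., 263., 254., 335.]))]
fluid_bottle [(0.59, array([341., 277
[... 1583 characters left out ...]
(0.95, array([434.8, 238.3]), array([ 0.509, -0.385])), (0.81, array([375.5, 229.9]), array([ 0.531, -0.252])), (0.68, array([401.9, 292.7]), array([ 0.389, -0.303]))]
mouth [(0.83, array([284.4, 208.6]), array([ 0.593, -0.043])), (0.78, array([274.3, 280.6]), array([ 0.421, -0.016])), (0.67, array([201.4, 277.7]), array([0.43 , 0.157]))]
holder [(0.86, array([202.8, 280. ]), array([0.426, 0.167])), (0.71, array([277.4, 284.6]), array([ 0.411, -0.021])), (0.64, array([285.3, 218.1]), array([ 0.58 , -0.044])), (0.16, array([233.6, 140. ]), array([0.793, 0.09 ]))]
wrench [(0.85, array([324.7, 149.4]), array([ 0.762, -0.151]))]
fluid_bottle [(0.95, array([232.9, 137.8]), array([0.799, 0.092]))]
```

View pics/scene0.png

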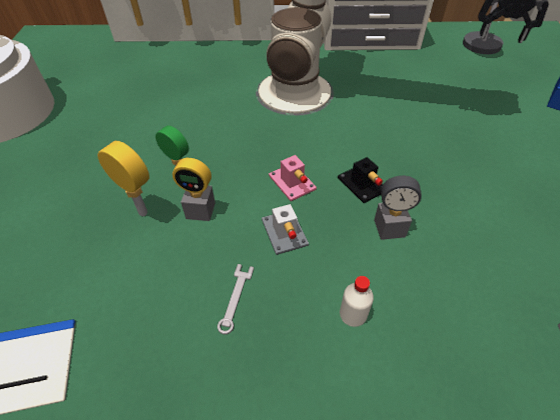

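View pics/top0.png

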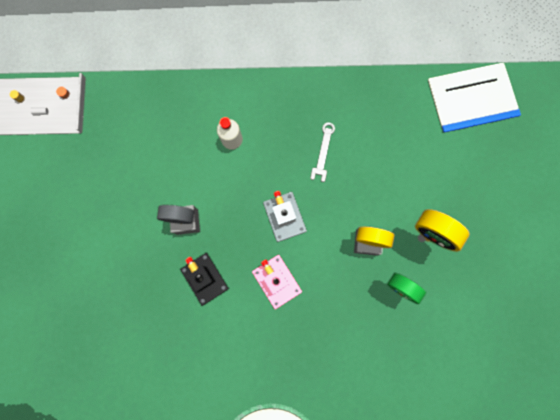

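The gauge-like things are the large yellow one (scene 125,165; top 443,230), a green one (scene 172,143), and the smaller yellow one in the rack (scene 192,178; top 375,238). The smaller yellow one in the grey rack is meant. Of the holders, the pink one (scene 292,178) and the black one (360,178) are not meant. The aluminium one on the grey foot is at scene 286,225, top 284,212. Next I fit the poses and check with one crop.

```bash
cat > fit.py <<'E'
from h import *
from scipy.optimize import minimize
def hull(c,pts):
    m=np.zeros((420,560),np.uint8)
    p=np.array([proj(c,x) for x in pts])
    cv2.fillConvexPoly(m,cv2.convexHull((p*16).astype(np.int32)),1,shift=4); return m>0
th=np.linspace(0,2*np.pi,40)
def disc(x,y,yaw,z0):
    u=np.array([np.cos(yaw),np.sin(yaw),0]);v=np.array([-np.sin(yaw),np.cos(yaw),0])
    return [np.array([x,y,z0])+s*u+.041*(np.cos(a)*v+np.sin(a)*np.array([0,0,1])) for s in(-.016,.016) for a in th]
def yellow(c):
    h=cv2.cvtColor(c["color"],cv2.COLOR_RGB2HSV)
    return cv2.inRange(h,(15,120,80),(32,255,255))
E
python3 - <<'E'
from fit import *
cs=[];ms=[];hb=[]
for n,g,kn in(("scene",(192,178),(290,228)),("top",(375,238),(280,200))):
    c=bot.camera(n);cs.append(c)
    t=bot.trace(n,"gauge")
    t=[x for x in t if abs((x["extent"][0]+x["extent"][2])/2-g[0])<12 and abs((x["extent"][1]+x["extent"][3])/2-g[1])<25]
    print(n,[(x["p"],x["extent"]) for x in t])
    m=yellow(c); lab=cv2.connectedComponents(m)[1]
    b=(m>0); w=np.zeros_like(b);w[g[1]-30:g[1]+22,g[0]-24:g[0]+24]=1
    m=(b&w).astype(np.uint8); cnt=max(cv2.findContours(m,cv2.RETR_EXTERNAL,cv2.CHAIN_APPROX_NONE)[0],key=cv2.contourArea)
    f=np.zeros_like(m);cv2.fillPoly(f,[cv2.convexHull(cnt)],1);ms.append(f>0);print(cv2.boundingRect(cnt))
    # red knob
    h=cv2.cvtColor(c["color"],cv2.COLOR_RGB2HSV);r=cv2.inRange(h,(0,150,80),(6,255,255))|cv2.inRange(h,(174,150,80),(180,255,255))
    k=np.zeros_like(r);k[kn[1]-20:kn[1]+20,kn[0]-20:kn[0]+20]=1;ys,xs=np.nonzero(r*k);px=(xs.mean(),ys.mean());hb.append(px)
    print("knob",px,len(xs),atz(c,px,.056))
    hh=[x for x in bot.trace(n,"holder") if x["extent"][0]<kn[0]<x["extent"][2] and x["extent"][1]<kn[1]<x["extent"][3]]
    if hh: 
        cn=max(cv2.findContours(hh[0]["region"].astype(np.uint8),0,1)[0],key=cv2.contourArea)
        print("holder",hh[0]["extent"],cv2.minAreaRect(cn))
    # white top face
    wt=cv2.inRange(h,(0,0,185),(180,60,255));k=np.zeros_like(wt);k[kn[1]-30:kn[1]+30,kn[0]-25:kn[0]+25]=1
    cn=cv2.findContours(wt*k,0,1)[0]
    if cn:
        cn=max(cn,key=cv2.contourArea);rr=cv2.minAreaRect(cn);bp=cv2.boxPoints(rr);print("top",rr,[atz(c,p,.07)[:2].round(4).tolist() for p in bp],atz(c,rr[0],.07)[:2])
def cost(p):
    e=0
    for c,m in zip(cs,ms): 
        a=hull(c,disc(p[0],p[1],p[2],.122));e+=1-(a&m).sum()/(a|m).sum()
    return e
best=min((minimize(cost,[.527,-.253,y],method="Nelder-Mead",options=dict(initial_simplex=[[.52,-.26,y],[.54,-.25,y],[.52,-.24,y],[.525,-.25,y+.3]])) for y in(-.4,-.1,.2,.5)),key=lambda r:r.fun)
print(best.x,np.degrees(best.x[2]),best.fun)
for n,c,m in zip("st",cs,ms):
    im=c["color"][:,:,::-1].copy()
    a=hull(c,disc(*best.x,.122)).astype(np.uint8)
    im=cv2.resize(im[120:320,150:420],None,fx=2.9,fy=2.9,interpolation=cv2.INTER_CUBIC)
    cn=[((x-[150,120]+.5)*2.9).astype(int) for x in cv2.findContours(a,0,1)[0]];cv2.drawContours(im,cn,-1,(255,0,255),1)
    cv2.imwrite(f"pics/fit_{n}.png",im)
a=cv2.imread("pics/fit_s.png")[:320];b=cv2.imread("pics/fit_t.png")[100:380]
cv2.imwrite("pics/fit.png",np.vstack([a,b]))
E
```

```text
scene [(0.63, [173.8, 158.1, 211.6, 198.6])]
(172, 158, 39, 40)
knob (np.float64(291.81632653061223), np.float64(234.24489795918367)) 49 [ 0.63421854 -0.02631793  0.056     ]
holder [264.3, 202.7, 308.1, 254.3] ((284.0515441894531, 228.634033203125), (45.44674301147461, 33.815826416015625), 68.96248626708984)
top ((284.3846130371094, 213.07693481445312), (15.260807991027832, 20.87397575378418), 74.74488067626953) [[0.5717, -0.069], [0.5559, -0.0232], [0.5992, -0.0154], [0.6141, -0.0599]] [ 0.58559485 -0.04190015]
top [(0.84, [357.3, 224.9, 395.3, 248.1])]
(356, 227, 39, 21)
knob (np.float64(276.7692307692308), np.float64(193.46153846153845)) 26 [ 0.63395333 -0.02448318  0.056     ]
holder [263.1, 191.6, 307.6, 239.1] ((283.90875244140625, 213.62408447265625), (47.929466247558594, 31.184053421020508), 70.01689147949219)
top ((284.3633117675781, 215.2198486328125), (39.920867919921875, 29.306371688842773), 68.74949645996094) [[0.6106, 0.0078], [0.6358, -0.0593], [0.5435, -0.0926], [0.519, -0.0264]] [ 0.57688841 -0.04268481]
[ 0.5154228  -0.24931358 -0.25419647] -14.564385164770533 0.20684559268288205
```

View pics/fit.png

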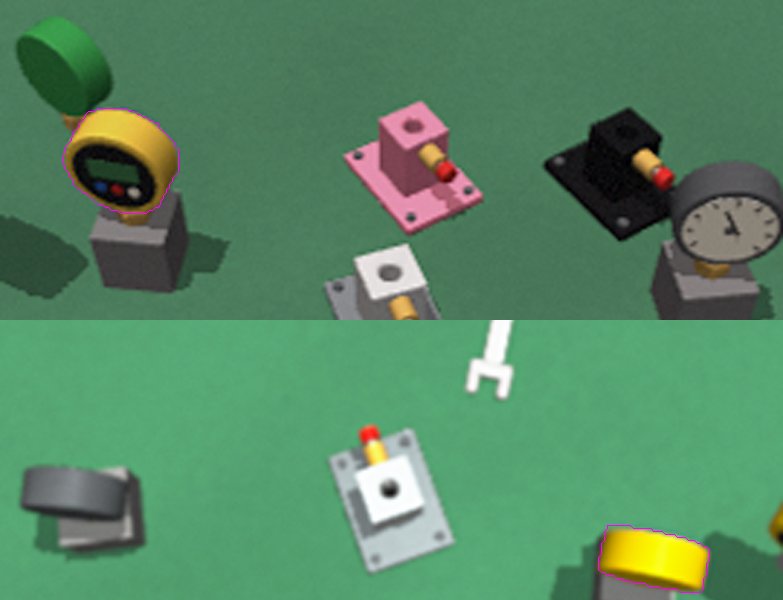

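The crop confirms it: small yellow digital gauge with black display in the grey rack (crop 120,160). The fit puts it at (0.515, -0.249), x axis at -14.6°. The grey/white holder's mouth is near (0.585, -0.043), with its x axis at about 20° towards the red knob. Heading for the hover point.

Call:
send_rows(moves=[0.465, -0.975, 0, 0, 0, -0.326, -1, 0.465, -0.975, 0, 0, 0, -0.326, -1, 0.465, -0.975, 0, 0, 0, -0.326, -1, 0.465, -0.975, 0, 0, 0, -0.326, -1, 0.465, -0.975, 0, 0, 0, -0.326, -1, 0.465, -0.975, 0, 0, 0, -0.326, -1, 0.465, -0.975, 0, 0, 0, -0.326, -1, 0.465, -0.975, 0, 0, 0, -0.326, -1], squeeze=40)

```text
time: 2.6
ee_pos: [0.2362, 0.3353, 0.2314]
tcp_rot: [180.0, 0.0, 142.4]
wrist_force: [-0.1, 0.3, -0.8]
opening: 0.0859
grasp_force: 0.0
```

Call:
send_rows(moves=[0.465, -0.975, 0, 0, 0, -0.326, -1, 0.465, -0.975, 0, 0, 0, -0.326, -1, 0.465, -0.975, 0, 0, 0, -0.326, -1, 0.465, -0.975, 0, 0, 0, -0.326, -1, 0.465, -0.975, 0, 0, 0, -0.326, -1, 0.465, -0.975, 0, 0, 0, -0.326, -1, 0.465, -0.975, 0, 0, 0, -0.326, -1, 0.465, -0.975, 0, 0, 0, -0.326, -1])

```text
time: 3.6
ee_pos: [0.3292, 0.1403, 0.2314]
tcp_rot: [180.0, 0.0, 120.0]
wrist_force: [0.7, -0.7, 0.2]
opening: 0.0854
grasp_force: 0.0
```

Call:
send_rows(moves=[0.465, -0.975, 0, 0, 0, -0.326, -1, 0.465, -0.975, 0, 0, 0, -0.326, -1, 0.465, -0.975, 0, 0, 0, -0.326, -1, 0.465, -0.975, 0, 0, 0, -0.326, -1, 0.465, -0.975, 0, 0, 0, -0.326, -1, 0.465, -0.975, 0, 0, 0, -0.326, -1, 0.465, -0.975, 0, 0, 0, -0.326, -1, 0.465, -0.975, 0, 0, 0, -0.326, -1])

```text
time: 4.6
ee_pos: [0.4222, -0.0548, 0.2314]
tcp_rot: [180.0, 0.0, 97.6]
wrist_force: [0.1, 1.0, -0.1]
opening: 0.0852
grasp_force: 0.0
```

Call:
send_rows(moves=[0.465, -0.975, 0, 0, 0, -0.326, -1, 0.465, -0.975, 0, 0, 0, -0.326, -1, 0.465, -0.975, 0, 0, 0, -0.326, -1, 0.465, -0.975, 0, 0, 0, -0.326, -1, 0.465, -0.975, 0, 0, 0, -0.326, -1, 0.465, -0.975, 0, 0, 0, -0.326, -1, 0.465, -0.975, 0, 0, 0, -0.326, -1, 0.465, -0.975, 0, 0, 0, -0.3, -1])

```text
time: 5.6
ee_pos: [0.5152, -0.2497, 0.2312]
tcp_rot: [180.0, -0.0, 75.4]
wrist_force: [0.3, 0.3, -0.0]
opening: 0.0854
grasp_force: 0.0
```

Run:
```python
from h import *
s=bot.get_obs();print(s["ee_pos"],s["tcp_rot"])
a=bot.camera("scene");b=bot.camera("top")
for n,c in (("s",a),("t",b)):
    h=cv2.cvtColor(c["color"],cv2.COLOR_RGB2GRAY)
    # bore: darkest blob near expected mouth
    p=proj(c,[.585,-.043,.07]).astype(int);w=h[p[1]-7:p[1]+8,p[0]-7:p[0]+8]
    m=(w<125);print(n,p,w.min()); 
    k,l,st,ce=cv2.connectedComponentsWithStats(m.astype(np.uint8));print([(st[i][4],(ce[i]+p-7).round(1),atz(c,ce[i]+p-7,.069)[:2].round(4)) for i in range(1,k)])
x=cv2.resize(a["color"][110:230,130:330,::-1],None,fx=3,fy=3,interpolation=2);y=cv2.resize(b["color"][170:270,270:470,::-1],None,fx=3,fy=3,interpolation=2)
cv2.imwrite("pics/hover.png",np.vstack([x[:300],y]))
```

```text
[ 0.51520888 -0.24973511  0.23123999] [ 1.79996961e+02 -1.21930210e-03  7.54157695e+01]
s [283 212] 94
[(np.int32(10), array([278.4, 205.3]), array([ 0.5616, -0.0552])), (np.int32(29), array([283.8, 213.9]), array([ 0.5871, -0.0432]))]
t [284 211] 24
[(np.int32(25), array([284. , 212.6]), array([ 0.5835, -0.042 ]))]
```

View pics/hover.png

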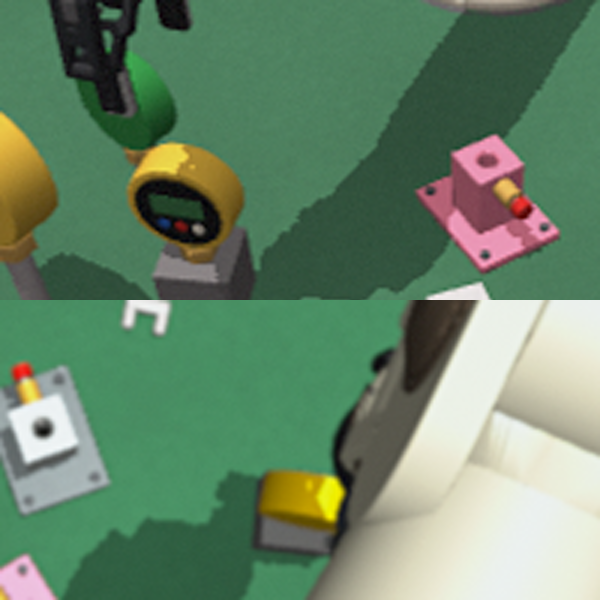

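The hover picture shows the open fingers straddling the gauge line, near (120,90) and (175,10) in the upper crop. Descending.

Call:
send_rows(moves=[0, 0, -0.8, 0, 0, 0, -1, 0, 0, -0.8, 0, 0, 0, -1, 0, 0, -0.8, 0, 0, 0, -1, 0, 0, -0.7, 0, 0, 0, -1, 0, 0, -0.6, 0, 0, 0, -1, 0, 0, -0.6, 0, 0, 0, -1, 0, 0, -0.6, 0, 0, 0, -1, 0, 0, 0, 0, 0, 0, -1])

```text
time: 6.7
ee_pos: [0.5143, -0.2486, 0.1074]
tcp_rot: [-179.9, -0.0, 75.5]
wrist_force: [0.3, 0.1, -0.4]
opening: 0.0857
grasp_force: 0.0
```

Call:
send_rows(moves=[0, 0, 0, 0, 0, 0, -0.4, 0, 0, 0, 0, 0, 0, -0.2, 0, 0, 0, 0, 0, 0, -0.1, 0, 0, 0, 0, 0, 0, 0, 0, 0, 0, 0, 0, 0, 0.05, 0, 0, 0, 0, 0, 0, 0.1, 0, 0, 0, 0, 0, 0, 0.15, 0, 0, 0, 0, 0, 0, 0.15])

```text
time: 7.7
ee_pos: [0.5149, -0.2489, 0.1088]
tcp_rot: [-180.0, -0.0, 75.5]
wrist_force: [0.5, 0.3, -0.6]
opening: 0.0361
grasp_force: 0.0
```

Call:
send_rows(moves=[0, 0, 0, 0, 0, 0, 0.3, 0, 0, 0, 0, 0, 0, 0.4, 0, 0, 0, 0, 0, 0, 0.6, 0, 0, 0, 0, 0, 0, 1, 0, 0, 0, 0, 0, 0, 1], squeeze=60)

```text
time: 8.32
ee_pos: [0.5149, -0.2489, 0.1089]
tcp_rot: [180.0, 0.0, 75.5]
wrist_force: [-1.3, 1.4, 4.3]
opening: 0.0314
grasp_force: 59.2
```

Call:
send_rows(moves=[0, 0, 0.3, 0, 0, 0, 1, 0, 0, 0.5, 0, 0, 0, 1, 0, 0, 0.6, 0, 0, 0, 1, 0, 0, 0.7, 0, 0, 0, 1, 0, 0, 0.7, 0, 0, 0, 1, 0, 0, 0.7, 0, 0, 0, 1, 0, 0, 0.5, 0, 0, 0, 1, 0, 0, 0, 0, 0, 0, 1])

```text
time: 9.32
ee_pos: [0.5153, -0.2491, 0.2099]
tcp_rot: [179.9, 0.0, 75.5]
wrist_force: [-0.6, 0.2, -2.3]
opening: 0.0311
grasp_force: 59.2
```

Run:
```python
from h import *
s=bot.get_obs();print(s["ee_pos"],s["wrist_force"],s["torque"],s["opening"])
a=bot.camera("scene")
tcp=s["ee_pos"]
print([ (b["p"],b["pixel"]) for b in bot.landmark_of("scene","gauge")],proj(a,tcp-[0,0,.107]))
print([ (b["p"],b["pixel"]) for b in bot.landmark_of("scene","display")],proj(a,tcp+[.016*np.cos(-.25),.016*np.sin(-.25),.013]))
im=cv2.resize(a["color"][60:230,110:330,::-1],None,fx=3.5,fy=3.5,interpolation=2);cv2.imwrite("pics/lift.png",im)
```

```text
[ 0.51528187 -0.24909473  0.20989015] [-0.58177428  0.23959721 -2.34934965] [ 0.03797531 -0.00674176  0.02805186] 0.031142203669707144
[(0.97, [197.5, 184.5]), (0.83, [180.9, 175.5]), (0.68, [140.7, 212.2])] [193.20914588 181.14719261]
[(0.68, [175.3, 137.1]), (0.65, [180.3, 145.7]), (0.61, [129.8, 156.8])] [179.74378967 145.13127684]
```

View pics/lift.png

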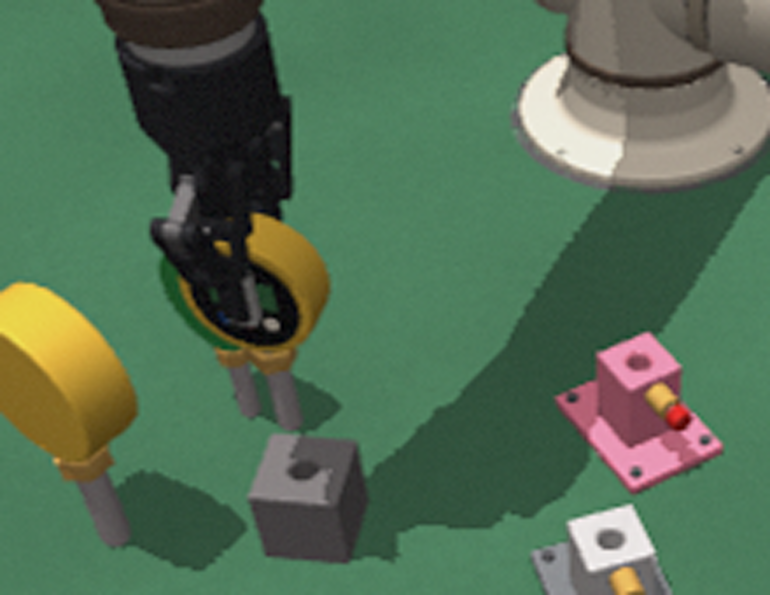

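The gauge is held upright and clear of the rack, with its stem end at crop (288,425), within about 2 mm of the prediction. Moving over the mouth.

Call:
send_rows(moves=[0.14, 0.41, 0, 0, 0, 0.2, 1, 0.28, 0.826, 0, 0, 0, 0.397, 1, 0.28, 0.826, 0, 0, 0, 0.397, 1, 0.28, 0.826, 0, 0, 0, 0.397, 1, 0.28, 0.826, 0, 0, 0, 0.397, 1, 0.28, 0.826, 0, 0, 0, 0.397, 1, 0.28, 0.826, 0, 0, 0, 0.397, 1, 0.28, 0.826, 0, 0, 0, 0.397, 1])

```text
time: 10.48
ee_pos: [0.5674, -0.0927, 0.2083]
tcp_rot: [-180.0, -0.0, 101.3]
wrist_force: [0.3, -0.6, -2.4]
opening: 0.0314
grasp_force: 59.0
```

Call:
send_rows(moves=[0.28, 0.826, 0, 0, 0, 0.397, 1, 0.28, 0.826, 0, 0, 0, 0.397, 1, 0.14, 0.41, 0, 0, 0, 0.197, 1, 0, 0, -0.3, 0, 0, 0, 1, 0, 0, -0.3, 0, 0, 0, 1, 0, 0, 0, 0, 0, 0, 1])

```text
time: 11.22
ee_pos: [0.5843, -0.0431, 0.1927]
tcp_rot: [-179.9, -0.0, 109.6]
wrist_force: [-0.6, -0.8, -2.5]
opening: 0.0314
grasp_force: 59.2
```

Run:
```python
from h import *
s=bot.get_obs();print(s["ee_pos"],s["tcp_rot"],s["wrist_force"],s["torque"],s["opening"])
tcp=s["ee_pos"]
a=bot.camera("scene");b=bot.camera("top")
for n,c in (("scene",a),("top",b)):
    for q in("gauge","display","mouth"): print(n,q,[ (round(d["p"],2),np.round(d["pixel"],1)) for d in bot.landmark_of(n,q)])
    print(proj(c,tcp-[0,0,.107]),proj(c,[.585,-.0425,.07]),proj(c,tcp+[.016*np.cos(.342),.016*np.sin(.342),.013]))
im=cv2.resize(a["color"][110:255,230:340,::-1],None,fx=4,fy=4,interpolation=2);im2=cv2.resize(b["color"][130:275,230:320,::-1],None,fx=4,fy=4,interpolation=2);cv2.imwrite("pics/over.png",np.hstack([im,im2]))
```

```text
[ 0.58433528 -0.04312299  0.19272383] [-1.79915618e+02 -3.10958202e-02  1.09566577e+02] [-0.62044859 -0.76682963 -2.5018857 ] [-0.05346788 -0.03214616 -0.02139675] 0.031412499294934705
scene gauge [(0.68, array([180.9, 178.1])), (0.57, array([285.2, 207. ]))]
scene display [(0.8, array([288.7, 173.4])), (0.6, array([176.6, 139.2])), (0.56, array([130.3, 157. ]))]
scene mouth [(0.91, array([364.5, 166.1])), (0.55, array([282.2, 213.4]))]
[283.80946986 208.0781804 ] [284.11275074 212.87511303] [286.46676065 173.93884337]
top gauge [(0.95, array([392.8, 290.2])), (0.63, array([421.7, 236.9]))]
top display [(0.65, array([436.8, 238.1])), (0.57, array([403.5, 290.4]))]
top mouth [(0.86, array([201., 276.]))]
[284.37555663 211.13112257] [284.23588255 211.92020606] [280.70489373 195.06556745]
```

View pics/over.png

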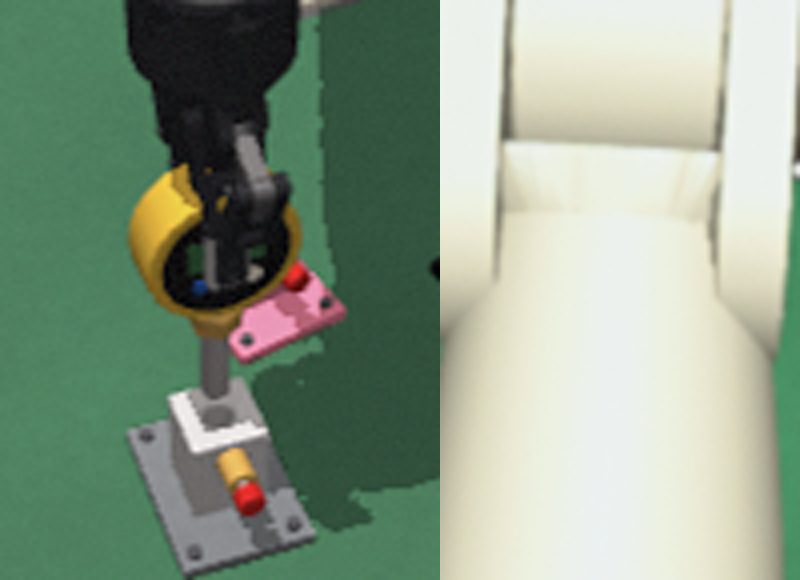

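The stem end is at (214,390) and the bore at (219,413) in the left crop, and the display faces the red knob. The stem is about 2 mm short in +y. I correct that and lower slowly.

Call:
send_rows(moves=[0.03, 0.08, -0.1, 0, 0, 0, 1, 0, 0, -0.1, 0, 0, 0, 1, 0, 0, -0.1, 0, 0, 0, 1, 0, 0, -0.1, 0, 0, 0, 1, 0, 0, -0.1, 0, 0, 0, 1, 0, 0, -0.1, 0, 0, 0, 1, 0, 0, -0.08, 0, 0, 0, 1, 0, 0, 0, 0, 0, 0, 1])

```text
time: 12.62
ee_pos: [0.5856, -0.0405, 0.1766]
tcp_rot: [-180.0, -0.0, 109.6]
wrist_force: [0.2, 0.4, -2.4]
opening: 0.0317
grasp_force: 59.2
```

Call:
send_rows(moves=[0, 0, -0.05, 0, 0, 0, 1, 0, 0, -0.05, 0, 0, 0, 1, 0, 0, -0.05, 0, 0, 0, 1, 0, 0, 0, 0, 0, 0, 1])

```text
time: 13.12
ee_pos: [0.5856, -0.0406, 0.1729]
tcp_rot: [-180.0, -0.0, 109.6]
wrist_force: [-0.2, -0.3, -2.1]
opening: 0.0315
grasp_force: 59.2
```

Call:
send_rows(moves=[0, 0, -0.05, 0, 0, 0, 1, 0, 0, -0.05, 0, 0, 0, 1, 0, 0, -0.05, 0, 0, 0, 1, 0, 0, 0, 0, 0, 0, 1])

```text
time: 13.62
ee_pos: [0.5856, -0.0405, 0.1691]
tcp_rot: [-180.0, -0.0, 109.6]
wrist_force: [-1.0, -0.5, -2.3]
opening: 0.0314
grasp_force: 59.3
```

Call:
send_rows(moves=[0, 0, -0.04, 0, 0, 0, 1, 0, 0, -0.04, 0, 0, 0, 1, 0, 0, 0, 0, 0, 0, 1])

```text
time: 14.0
ee_pos: [0.5856, -0.0405, 0.1671]
tcp_rot: [-180.0, -0.0, 109.6]
wrist_force: [-0.4, -0.2, -2.7]
opening: 0.0312
grasp_force: 59.3
```

Call:
send_rows(moves=[0, 0, -0.04, 0, 0, 0, 1, 0, 0, -0.04, 0, 0, 0, 1, 0, 0, 0, 0, 0, 0, 1])

```text
time: 14.38
ee_pos: [0.5856, -0.0405, 0.1652]
tcp_rot: [-180.0, -0.0, 109.6]
wrist_force: [-1.0, -0.5, -2.9]
opening: 0.0312
grasp_force: 59.3
```

Call:
send_rows(moves=[0, 0, -0.04, 0, 0, 0, 1, 0, 0, -0.04, 0, 0, 0, 1, 0, 0, 0, 0, 0, 0, 1])

```text
time: 14.75
ee_pos: [0.5856, -0.0405, 0.1632]
tcp_rot: [-180.0, -0.0, 109.6]
wrist_force: [-1.5, -0.8, -1.8]
opening: 0.031
grasp_force: 59.3
```

Call:
send_rows(moves=[0, 0, -0.04, 0, 0, 0, 1, 0, 0, -0.04, 0, 0, 0, 1, 0, 0, 0, 0, 0, 0, 1])

```text
time: 15.12
ee_pos: [0.5853, -0.0406, 0.1612]
tcp_rot: [-180.0, -0.0, 109.6]
wrist_force: [-3.6, -1.2, 1.2]
opening: 0.0313
grasp_force: 59.8
```

Call:
send_rows(moves=[0, 0, -0.04, 0, 0, 0, 1, 0, 0, -0.04, 0, 0, 0, 1, 0, 0, 0, 0, 0, 0, 1])

```text
time: 15.5
ee_pos: [0.5851, -0.0409, 0.1595]
tcp_rot: [-179.9, 0.0, 109.6]
wrist_force: [-4.6, -2.1, 2.0]
opening: 0.0317
grasp_force: 60.2
```

Call:
send_rows(moves=[0, 0, -0.04, 0, 0, 0, 1, 0, 0, -0.04, 0, 0, 0, 1, 0, 0, 0, 0, 0, 0, 1])

```text
time: 15.88
ee_pos: [0.5848, -0.0411, 0.1578]
tcp_rot: [-179.9, 0.0, 109.6]
wrist_force: [-7.6, -2.4, 6.0]
opening: 0.0317
grasp_force: 60.8
```

Call:
send_rows(moves=[0, 0, -0.04, 0, 0, 0, 1, 0, 0, -0.04, 0, 0, 0, 1, 0, 0, 0, 0, 0, 0, 1])

```text
time: 16.25
ee_pos: [0.5848, -0.0412, 0.1555]
tcp_rot: [-179.9, 0.1, 109.6]
wrist_force: [-5.6, -3.3, 3.4]
opening: 0.0312
grasp_force: 60.5
```

Call:
send_rows(moves=[0, 0, -0.04, 0, 0, 0, 1, 0, 0, -0.04, 0, 0, 0, 1, 0, 0, 0, 0, 0, 0, 1])

```text
time: 16.62
ee_pos: [0.5849, -0.0412, 0.1536]
tcp_rot: [-179.9, 0.1, 109.6]
wrist_force: [-5.8, -3.8, 4.9]
opening: 0.0315
grasp_force: 60.7
```

Call:
send_rows(moves=[0, 0, -0.04, 0, 0, 0, 1, 0, 0, -0.02, 0, 0, 0, 1, 0, 0, 0, 0, 0, 0, 1])

```text
time: 17.0
ee_pos: [0.5849, -0.0412, 0.1523]
tcp_rot: [-179.9, 0.1, 109.6]
wrist_force: [-6.3, -4.5, 6.7]
opening: 0.031
grasp_force: 60.8
```

Call:
send_rows(moves=[0, 0, -0.04, 0, 0, 0, 1, 0, 0, -0.02, 0, 0, 0, 1, 0, 0, 0, 0, 0, 0, 1])

```text
time: 17.38
ee_pos: [0.5849, -0.0412, 0.1507]
tcp_rot: [-179.9, 0.1, 109.6]
wrist_force: [-6.5, -3.4, 5.3]
opening: 0.0312
grasp_force: 60.8
```

Call:
send_rows(moves=[0, 0, -0.04, 0, 0, 0, 1, 0, 0, -0.02, 0, 0, 0, 1, 0, 0, 0, 0, 0, 0, 1])

```text
time: 17.75
ee_pos: [0.5849, -0.0412, 0.1491]
tcp_rot: [-179.9, 0.1, 109.6]
wrist_force: [-6.8, -3.5, 3.9]
opening: 0.0313
grasp_force: 60.6
```

Call:
send_rows(moves=[0, 0, -0.03, 0, 0, 0, 1, 0, 0, -0.03, 0, 0, 0, 1, 0, 0, 0, 0, 0, 0, 1])

```text
time: 18.12
ee_pos: [0.5849, -0.0412, 0.1476]
tcp_rot: [-179.9, 0.1, 109.6]
wrist_force: [-5.6, -3.4, 4.1]
opening: 0.0313
grasp_force: 60.5
```

Call:
send_rows(moves=[0, 0, -0.03, 0, 0, 0, 1, 0, 0, -0.03, 0, 0, 0, 1, 0, 0, 0, 0, 0, 0, 1])

```text
time: 18.5
ee_pos: [0.5849, -0.0412, 0.1463]
tcp_rot: [-179.9, 0.1, 109.6]
wrist_force: [-7.2, -3.6, 6.6]
opening: 0.0313
grasp_force: 60.7
```

Call:
send_rows(moves=[0, 0, -0.03, 0, 0, 0, 1, 0, 0, -0.02, 0, 0, 0, 1, 0, 0, 0, 0, 0, 0, 1])

```text
time: 18.88
ee_pos: [0.5848, -0.0413, 0.145]
tcp_rot: [-179.9, 0.1, 109.6]
wrist_force: [-6.7, -4.1, 6.2]
opening: 0.0314
grasp_force: 60.7
```

Call:
send_rows(moves=[0, 0, -0.03, 0, 0, 0, 1, 0, 0, -0.02, 0, 0, 0, 1, 0, 0, 0, 0, 0, 0, 1])

```text
time: 19.25
ee_pos: [0.5849, -0.0412, 0.1436]
tcp_rot: [-179.9, 0.1, 109.6]
wrist_force: [-6.5, -3.7, 4.8]
opening: 0.0314
grasp_force: 60.6
```

Call:
send_rows(moves=[0, 0, -0.03, 0, 0, 0, 1, 0, 0, -0.02, 0, 0, 0, 1, 0, 0, 0, 0, 0, 0, 1])

```text
time: 19.62
ee_pos: [0.5848, -0.0412, 0.1424]
tcp_rot: [-179.9, 0.1, 109.6]
wrist_force: [-6.5, -3.8, 4.6]
opening: 0.0313
grasp_force: 60.7
```

Call:
send_rows(moves=[0, 0, -0.03, 0, 0, 0, 1, 0, 0, -0.02, 0, 0, 0, 1, 0, 0, 0, 0, 0, 0, 1])

```text
time: 20.0
ee_pos: [0.5848, -0.0412, 0.1412]
tcp_rot: [-179.9, 0.1, 109.6]
wrist_force: [-6.1, -4.3, 5.6]
opening: 0.0311
grasp_force: 60.7
```

Call:
send_rows(moves=[0, 0, -0.03, 0, 0, 0, 1, 0, 0, -0.02, 0, 0, 0, 1, 0, 0, 0, 0, 0, 0, 1])

```text
time: 20.38
ee_pos: [0.5849, -0.0413, 0.1401]
tcp_rot: [-179.9, 0.1, 109.6]
wrist_force: [-6.9, -3.8, 6.6]
opening: 0.0316
grasp_force: 60.8
```

Call:
send_rows(moves=[0, 0, -0.03, 0, 0, 0, 1, 0, 0, -0.02, 0, 0, 0, 1, 0, 0, 0, 0, 0, 0, 1])

```text
time: 20.75
ee_pos: [0.5848, -0.0413, 0.1389]
tcp_rot: [-179.9, 0.1, 109.6]
wrist_force: [-7.9, -3.6, 7.1]
opening: 0.0316
grasp_force: 60.9
```

Call:
send_rows(moves=[0, 0, -0.02, 0, 0, 0, 1, 0, 0, -0.02, 0, 0, 0, 1, 0, 0, 0, 0, 0, 0, 1])

```text
time: 21.12
ee_pos: [0.5848, -0.0413, 0.1378]
tcp_rot: [-179.9, 0.1, 109.6]
wrist_force: [-7.4, -3.1, 7.4]
opening: 0.0313
grasp_force: 60.8
```

Call:
send_rows(moves=[0, 0, -0.02, 0, 0, 0, 1, 0, 0, -0.02, 0, 0, 0, 1, 0, 0, 0, 0, 0, 0, 1])

```text
time: 21.5
ee_pos: [0.5848, -0.0412, 0.1367]
tcp_rot: [-179.9, 0.1, 109.6]
wrist_force: [-7.4, -3.7, 5.4]
opening: 0.0314
grasp_force: 60.7
```

Call:
send_rows(moves=[0, 0, -0.02, 0, 0, 0, 1, 0, 0, -0.02, 0, 0, 0, 1, 0, 0, 0, 0, 0, 0, 1])

```text
time: 21.88
ee_pos: [0.5849, -0.0413, 0.1361]
tcp_rot: [-179.9, 0.1, 109.6]
wrist_force: [-7.2, -4.4, 8.3]
opening: 0.031
grasp_force: 60.9
```

Call:
send_rows(moves=[0, 0, -0.02, 0, 0, 0, 1, 0, 0, -0.02, 0, 0, 0, 1, 0, 0, 0, 0, 0, 0, 1])

```text
time: 22.25
ee_pos: [0.5849, -0.0413, 0.1351]
tcp_rot: [-179.9, 0.1, 109.6]
wrist_force: [-7.4, -4.5, 7.5]
opening: 0.0312
grasp_force: 61.0
```

Call:
send_rows(moves=[0, 0, -0.02, 0, 0, 0, 1, 0, 0, -0.02, 0, 0, 0, 1, 0, 0, 0, 0, 0, 0, 1])

```text
time: 22.62
ee_pos: [0.5849, -0.0413, 0.1344]
tcp_rot: [-179.9, 0.1, 109.6]
wrist_force: [-8.4, -3.8, 9.9]
opening: 0.0316
grasp_force: 61.1
```

Call:
send_rows(moves=[0, 0, -0.02, 0, 0, 0, 1, 0, 0, -0.02, 0, 0, 0, 1, 0, 0, 0, 0, 0, 0, 1])

```text
time: 23.0
ee_pos: [0.5849, -0.0413, 0.1333]
tcp_rot: [-179.9, 0.1, 109.6]
wrist_force: [-8.3, -3.8, 9.8]
opening: 0.0313
grasp_force: 61.2
```

Call:
send_rows(moves=[0, 0, -0.02, 0, 0, 0, 1, 0, 0, -0.01, 0, 0, 0, 1, 0, 0, 0, 0, 0, 0, 1])

```text
time: 23.38
ee_pos: [0.5848, -0.0413, 0.1327]
tcp_rot: [-179.9, 0.1, 109.6]
wrist_force: [-8.2, -3.5, 10.3]
opening: 0.0311
grasp_force: 61.2
```

Call:
send_rows(moves=[0, 0, -0.02, 0, 0, 0, 1, 0, 0, 0, 0, 0, 0, 1, 0, 0, 0, 0, 0, 0, 1])

```text
time: 23.75
ee_pos: [0.5849, -0.0413, 0.1323]
tcp_rot: [-179.9, 0.1, 109.6]
wrist_force: [-9.0, -3.6, 11.8]
opening: 0.0308
grasp_force: 61.4
```

Call:
send_rows(moves=[0, 0, -0.02, 0, 0, 0, 1, 0, 0, 0, 0, 0, 0, 1, 0, 0, 0, 0, 0, 0, 1])

```text
time: 24.12
ee_pos: [0.5849, -0.0413, 0.1323]
tcp_rot: [-180.0, 0.1, 109.6]
wrist_force: [-9.4, -3.8, 14.7]
opening: 0.0314
grasp_force: 61.8
```

Call:
send_rows(moves=[0, 0, -0.02, 0, 0, 0, 1, 0, 0, 0, 0, 0, 0, 1, 0, 0, 0, 0, 0, 0, 1])

```text
time: 24.5
ee_pos: [0.5849, -0.0413, 0.1323]
tcp_rot: [-180.0, 0.1, 109.6]
wrist_force: [-11.6, -3.6, 17.9]
opening: 0.0309
grasp_force: 62.3
```

The wrist force now climbs with no further travel (TCP 0.1323), about 4.2 mm after first pad contact, so the pad is bottomed. I relieve the command and release.

Call:
send_rows(moves=[-0.02, -0.01, 0.03, 0, 0, 0, 1, 0, 0, 0, 0, 0, 0, 1], squeeze=30)

```text
time: 24.75
ee_pos: [0.5847, -0.0414, 0.1323]
tcp_rot: [180.0, 0.1, 109.6]
wrist_force: [-7.6, -3.2, 12.4]
opening: 0.0315
grasp_force: 61.1
```

Call:
send_rows(moves=[0, 0, 0, 0, 0, 0, 0.3, 0, 0, 0, 0, 0, 0, 0.2, 0, 0, 0, 0, 0, 0, 0.1, 0, 0, 0, 0, 0, 0, -0.1, 0, 0, 0, 0, 0, 0, -0.3, 0, 0, 0, 0, 0, 0, -1, 0, 0, 0, 0, 0, 0, -1, 0, 0, 0, 0, 0, 0, -1], squeeze=20)

```text
time: 25.75
ee_pos: [0.5852, -0.0408, 0.1308]
tcp_rot: [180.0, 0.0, 109.6]
wrist_force: [-1.2, 0.1, -0.5]
opening: 0.0853
grasp_force: 0.0
```

Call:
send_rows(moves=[0, 0, 0, 0, 0, 0, -1, 0, 0, 0.3, 0, 0, 0, -1, 0, 0, 0.6, 0, 0, 0, -1, 0, 0, 0.8, 0, 0, 0, -1, 0, 0, 0.8, 0, 0, 0, -1, 0, 0, 0.8, 0, 0, 0, -1, 0, 0, 0.8, 0, 0, 0, -1, 0, 0, 0.8, 0, 0, 0, -1])

```text
time: 26.75
ee_pos: [0.5852, -0.0408, 0.2553]
tcp_rot: [179.9, 0.0, 109.6]
wrist_force: [-0.2, 1.1, 0.2]
opening: 0.0853
grasp_force: 0.0
```

Run:
```python
from h import *
s=bot.get_obs();print(s["time"],s["ee_pos"],s["wrist_force"],s["opening"])
a=bot.camera("scene")
# expected origin z .0254
c,sn=np.cos(.342),np.sin(.342)
im=cv2.resize(a["color"][130:260,220:360,::-1],None,fx=4.5,fy=4.5,interpolation=2)
th=np.linspace(0,2*np.pi,40)
for sx in(-.016,.016):
    p=[proj(a,np.array([.585,-.042,.1454])+[sx*c-.041*np.cos(t)*sn,sx*sn+.041*np.cos(t)*c,.041*np.sin(t)]) for t in th]
    cv2.polylines(im,[((np.array(p)-[220,130]+.5)*4.5).astype(np.int32)],True,(255,0,255),1)
cv2.imwrite("pics/end.png",im)
```

```text
26.75 [ 0.58515773 -0.04080785  0.2552765 ] [-0.15488443  1.10258305  0.19835072] 0.08529727764952445
```

View pics/end.png

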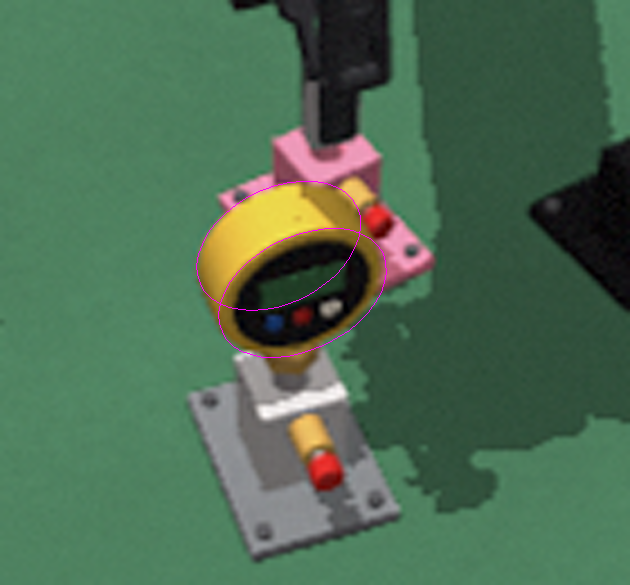

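The gauge stands upright in the holder, with the head at crop (295,270) matching the predicted outline at full depth. The display faces the red knob (325,470), and the gripper is clear. Handing in.

```bash
python3 -c "
from workcell import bot
print(bot.job_done())"
```

```text
the job is handed in; nothing more can be done
None
```

The small yellow gauge is in the aluminium holder, pressed down until its pad felt bottomed, display towards the red knob, and released; the job is handed in, but no verdict came back.

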